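# Roll the hinge pin to the magnifier's stop and tilt up the display

## Task

The brass hinge pin is to be inspected under the red bench magnifier: roll it along the bench top, without picking it up, until it rests along the steel stop rail on the magnifier's side, with its whole length against the rail. Tilt the magnifier's stiff-hinged folding display up by its rear tab to 45 degrees, so that the picture can be read, and leave it standing there. Leave the latch, the spring, the bush and the standing steel pin where they are.

Things in the scene. Friction and masses are not known exactly. Their poses are not given: they have to be found in the camera images.
- hinge_pin: plain brass hinge pin, a solid cylinder 30 mm in diameter and 130 mm long, about 0.8 kg, lying on the table; it rolls freely and stops within a few cm when left. Origin at the middle of its axis (15 mm above the table while it lies); its own x axis runs along the cylinder, y and z turn as it rolls
- magnifier: squat bench video magnifier, fixed to the table: dark base plate 200 x 178 x 10 mm, red housing 160 x 150 mm, its top 56 mm above the table, a black folding display on top. Origin on the table, 4 mm from the middle of the base plate; z up, -x is its front (the side of the display's hinge), +x its rear (the side of the tab), -y the side with the camera window and the stop rail
- stop_face (a point): middle of the outer face of the stop rail, 15 mm above the table; axes as the magnifier's. The rail is a steel bar 220 mm long (along x), 22 mm high, standing on the table; its flat outer face looks to -y. A pin home against it has its axis 15 mm from this point along -y, parallel to x. The pin starts 70 to 180 mm clear of the rail on its -y side, roughly parallel to it
- display (a joint): tilt of the folding display, rad: 0 folded flat on the housing, growing as its rear edge is raised, up to 1.5; 0.785 is 45 degrees. Stiff friction hinge (about 5 N at the tab to lift): it stays where it is left
- display_tab (a point): grip point on the display's black tab, 175 mm from the hinge line. The tab is 22 mm wide (along y), 9 mm thick and sticks out 42 mm from the display's rear edge; the point is 28 mm out from that edge. Axes turn with the display: x from the hinge to the tab's end, y along the hinge line, z out of the screen. Folded it is 64 mm above the table, behind the housing, only the 10 mm base plate below
- display_hinge (a point): middle of the display's hinge line, which runs along y along the housing's front top edge, 62 mm above the table; the display (145 x 136 x 12 mm) reaches from here towards the tab. Axes turn with the display
- safety_latch: bystander: orange-painted pressed-steel hook safety latch, a channel 130 x 42 x 29 mm lying flat; origin under its middle
- torsion_spring: bystander: black steel torsion spring, coil 38 mm across and 28 mm long, two straight legs, 124 mm over all; origin under its middle
- headed_pin: bystander: steel pin standing upright on its head, head 34 mm across, 77 mm tall; origin at the centre of its underside
- bush: bystander: copper-coloured bush (short tube) standing on end, 40 mm across, 26 mm tall; origin at the centre of its underside
Things that resemble listed ones, but are neither listed nor needed, are in the scene too. There is more than one size of the hinge_pin; the job needs the middle-sized.

How it is judged:
By the outcome, as a careful person would: the job done as asked, in the order asked, and still so for the second after the job is handed in, with the robot touching nothing.
It also fails if it takes over 51 s, if anything falls off the work surface, if the arm or the gripper's body presses on something with over 40 N, if the wrist force passes 120 N, or if a joint passes its speed limit or range.

## Robot

A 6-joint arm with a two-finger parallel gripper is mounted at the origin on the work surface. World frame = base frame: x ahead of the robot, y to its left, z up, the work surface at z = 0. Lengths are in m, angles in rad, forces in N, time in s.
With the tool pointing down it reaches from about 0.3 to 0.875 m from the base axis. Payload 4.2 kg.
Tool frame: the origin (TCP) lies at the very end of the fingers, on their centre line; the grasp point (between the pads) lies 19 mm behind it; z points along the fingers, x is the direction in which the jaws open and shut, and the axes are right-handed (so a half turn about z gives the same grasp; the last joint's range is limited). The gripper opens to 85 mm and grips with 20 to 120 N. Pads are 22 mm wide; open, the fingers measure 114 mm over their backs; the gripper's body (76 mm by 85 mm) begins 54 mm behind the grasp point. The pads swing forward as they close: fully open they stand 13 mm farther back than shut.
Start: joints at [1.213, 0.32, 1.565, -0, 1.257, -0.02], TCP at [0.191, 0.543, 0.231] pointing down, gripper open.
Joint ranges: [-3.11, 3.11], [-0.84, 2.01], [0.21, 2.61], [-1.34, 4.49], [0.05, 2.63], [-2.56, 2.56]. Speed limits (rad/s): [2.57, 2.57, 3.14, 3.14, 3.14, 3.14].

## Interface

Orientations are given as a unit quaternion [w, x, y, z].
In Python, from bench import env gives the robot as it stands. Calls block until the motion is done:
- env.move_pose(position, orientation): joint-space move of the TCP to a pose.
- env.move_l(position, speed=0.15, rot=None): straight line of the TCP; rot=None keeps the orientation; speed is the mean speed in m/s.
- env.set_joints(angles): joint-space move.
- env.command_gripper(opening, effort=None): finger opening in m; effort is the grip in N (None keeps the last); returns when the fingers have stopped.
- env.wait(seconds).
- env.ik(position, orientation): joint angles nearest the present ones, or None.
- env.read_state(): the state.
- env.snapshot(name): name is "side" or "top" or "wrist"; returns the picture (384x512x3 uint8, red, green, blue); there is no depth.
- env.get_calibration(name): a dict with "fx", "fy", "cx", "cy" (pixels), "xyz" and "rotation" of the camera in the world. Camera axes: x right, y up, looking along -z (the intrinsics and any distortion apply to the point x, -y, -z); pixel columns grow to the right and rows downward; lengths in m; the calibration is good to about 2 mm. The wrist camera is an equidistant fisheye: a pixel r from the principal point sees the ray r / f radians off the axis. A picture is of the moment at which its call begins: read the wrist's pose just before it. get_calibration takes no time and is no camera call; for the wrist camera it gives the pose at the moment of the call.
A pose or a line that the arm cannot do raises env.MotionError and nothing moves.
- env.finish_job(): hands the job in, once; it reports no verdict.
Trained networks look in the newest picture that a camera, given by its name, has taken for a name from the list of things; names that differ only in an ending like _2 or _b are one class to them, and where a whole thing is asked for, a point or a joint stands for the part that bears it (a point fixed in the world has none). Each returns a list of dicts, best first, with "score" (0 to 1); they miss things now and then, are a little off and sometimes report something else, mostly with a low value. They report only what shows in the picture. A call takes as long as a camera call. They do not tell look-alikes from the thing itself.
- env.spot_in(name, camera): "point" ([column, row] in pixels, amid what is visible of it).
The state is a dict: "t": time; "joint_pos": joint angles; "qvel": joint speeds; "joint_torque": joint torques, N m; "ee_pos": TCP position; "tool_rot": TCP orientation; "ft_force": force on the tool from outside, world axes, zero at the start; "wrist_torque": the same for the moment, N m; "finger_gap": finger opening in m.
Only numpy, scipy, OpenCV 4.12 (cv2) and the standard library are available. Lean on these libraries where they do the work, as an engineer would, in place of code of your own. Each camera call takes 0.05 s, during which the arm holds its last target. There are 200 camera calls.

## Working session

There is one attempt and no reset: what is moved stays moved. The work goes in short steps, each a Python script; the robot and the scene stay as the last script left them, time stands still between calls to the robot, and variables do not carry over. Pictures are saved under pics/ and viewed, about 8 in all and at most 12, crops included, and the job is handed in when it is done.

```bash
ls; mkdir -p pics
cat > h.py <<'E'
import numpy as np, cv2
from bench import env
def snap(n,f):
    im=env.snapshot(n); cv2.imwrite('pics/'+f+'.png',cv2.cvtColor(im,cv2.COLOR_RGB2BGR)); return im
def ray(c,px):
    R=np.array(c['rotation']); R=R if R.shape==(3,3) else None
    return R
def pix2z(c,px,z,fish=False):
    R=np.array(c['rotation']).reshape(3,3); o=np.array(c['xyz'])
    u=(px[0]-c['cx'])/c['fx']; v=(px[1]-c['cy'])/c['fy']
    if fish:
        r=np.hypot(u,v); s=np.sin(r)/r if r>1e-9 else 1.; d=np.array([u*s,-v*s,-np.cos(r)])
    else: d=np.array([u,-v,-1.])
    d=R@d; return o+d*(z-o[2])/d[2]
def proj(c,P,fish=False):
    R=np.array(c['rotation']).reshape(3,3); p=R.T@(np.array(P)-np.array(c['xyz'])); x,y,z=p[0],-p[1],-p[2]
    if fish:
        n=np.hypot(x,y); r=np.arctan2(n,z); x,y=(x/n*r,y/n*r)
    else: x,y=x/z,y/z
    return np.array([c['cx']+c['fx']*x,c['cy']+c['fy']*y])
E
python3 - <<'E'
from h import *
print(env.read_state())
for n in ('top','side'):
    snap(n,n+'0'); c=env.get_calibration(n); print(n,c)
    for k in ('hinge_pin','magnifier','stop_face','display_tab','display_hinge','display','safety_latch','torsion_spring','headed_pin','bush'):
        try: r=env.spot_in(k,n)
        except Exception as e: r=repr(e); print(k,r); continue
        print(k,[(np.round(d['point']).tolist(),round(d['score'],2),np.round(pix2z(c,d['point'],.015)[:2],3).tolist()) for d in r])
a=[cv2.imread('pics/%s0.png'%n) for n in('top','side')]
E
```

```text
pics
{'t': 0.0, 'joint_pos': array([ 1.21299345e+00,  3.20293651e-01,  1.56569116e+00,  4.12039442e-05,
        1.25742923e+00, -2.00188200e-02]), 'qvel': array([-4.78005740e-04,  5.69997492e-05,  1.47901465e-03,  3.79205332e-04,
       -4.90917328e-04, -2.00338780e-05]), 'joint_torque': array([ 1.98265210e-03, -4.15528286e+01, -2.34167594e+01,  1.47901812e-05,
        7.82321440e-03, -1.21693580e-05]), 'ee_pos': array([0.19037837, 0.54204636, 0.23047657]), 'tool_rot': array([ 4.95361905e-04,  8.15906887e-01,  5.78182603e-01, -7.64433371e-04]), 'ft_force': array([ 0.68252644, -0.38568753,  0.6879076 ]), 'wrist_torque': array([ 0.07682996, -0.00306307,  0.00783206]), 'finger_gap': 0.08554546741673592}
top {'fx': 480.8153252430936, 'fy': 480.8153252430936, 'cx': 247.11617104138085, 'cy': 192.32429648409433, 'xyz': array([ 0.36893292, -0.03784333,  1.2546309 ]), 'rotation': array([ 0.7103078 ,  0.057985  , -0.06457396, -0.69852041])}Traceback (most recent call last):
  File "<stdin>", line 8, in <module>
  File "h.py", line 9, in pix2z
    R=np.array(c['rotation']).reshape(3,3); o=np.array(c['xyz'])
ValueError: cannot reshape array of size 4 into shape (3,3)
```

Rotation is a quaternion; fix.

```bash
sed -i "/^def ray/,/return R$/d; s/np.array(c\['rotation'\]).reshape(3,3)/rm(c['rotation'])/" h.py
cat >> h.py <<'E'
from scipy.spatial.transform import Rotation as Ro
def rm(q): return Ro.from_quat(np.roll(np.array(q),-1)).as_matrix()
E
python3 - <<'E'
from h import *
for n in ('top','side'):
    snap(n,n+'0'); c=env.get_calibration(n); print(n,c['xyz'],c['rotation'],c['fx'])
    for k in ('hinge_pin','magnifier','stop_face','display_tab','display_hinge','display','safety_latch','torsion_spring','headed_pin','bush'):
        try: r=env.spot_in(k,n)
        except Exception as e: r=repr(e); print(k,r); continue
        print(k,[(np.round(d['point']).tolist(),round(d['score'],2),np.round(pix2z(c,d['point'],.015)[:2],3).tolist()) for d in r])
print(env.read_state()['t'])
E
python3 -c "
import cv2
a=cv2.imread('pics/top0.png');cv2.imwrite('pics/top0b.png',cv2.resize(a,(800,600),interpolation=cv2.INTER_CUBIC))"
```

```text
top [ 0.36893292 -0.03784333  1.2546309 ] [ 0.7103078   0.057985   -0.06457396 -0.69852041] 480.8153252430936
hinge_pin [([264.0, 200.0], 0.86, [0.568, -0.092]), ([275.0, 275.0], 0.76, [0.374, -0.123]), ([313.0, 201.0], 0.75, [0.567, -0.22])]
magnifier [([163.0, 217.0], 0.58, [0.517, 0.17])]
stop_face [([164.0, 215.0], 0.84, [0.523, 0.168])]
display_tab [([151.0, 212.0], 0.67, [0.53, 0.201])]
display_hinge [([152.0, 208.0], 0.98, [0.541, 0.199])]
display [([150.0, 212.0], 0.75, [0.529, 0.204])]
safety_latch [([97.0, 207.0], 0.59, [0.54, 0.34])]
torsion_spring [([217.0, 149.0], 0.62, [0.701, 0.034])]
headed_pin [([415.0, 208.0], 0.74, [0.552, -0.488])]
bush [([129.0, 160.0], 0.57, [0.667, 0.266])]
side [ 0.41935175 -1.00768375  0.70888888] [ 0.87318167  0.48137134 -0.04680394 -0.06037221] 355.7014031716245
hinge_pin [([260.0, 219.0], 0.72, [0.574, -0.084]), ([198.0, 232.0], 0.7, [0.372, -0.126]), ([266.0, 250.0], 0.66, [0.567, -0.231])]
magnifier [([238.0, 180.0], 0.73, [0.524, 0.177])]
stop_face [([235.0, 177.0], 0.77, [0.517, 0.201])]
display_tab [([235.0, 164.0], 0.9, [0.527, 0.309])]
display_hinge [([237.0, 162.0], 0.87, [0.537, 0.326])]
display [([238.0, 167.0], 0.82, [0.535, 0.282])]
safety_latch []
torsion_spring [([270.0, 170.0], 0.64, [0.664, 0.242])]
headed_pin [([274.0, 321.0], 0.74, [0.548, -0.479])]
bush [([270.0, 171.0], 0.49, [0.663, 0.234])]
1.2
```

View pics/top0b.png

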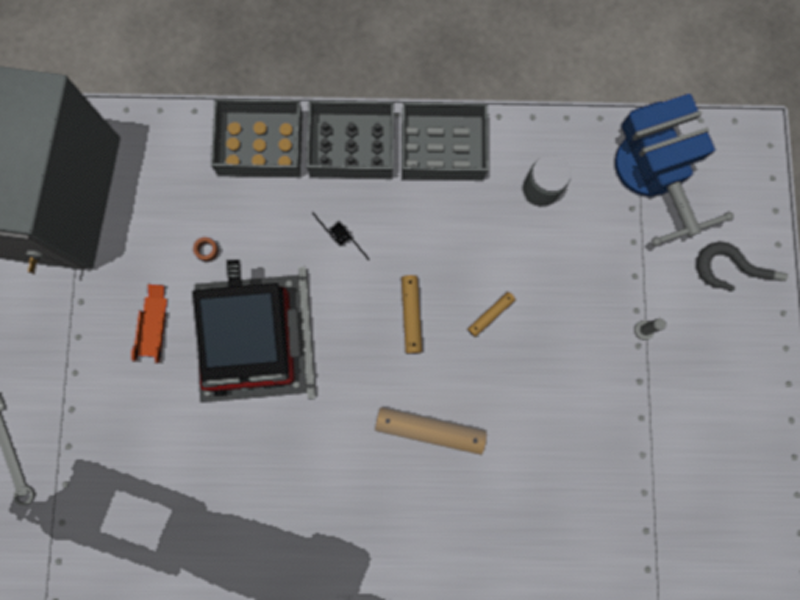

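View pics/side0.png

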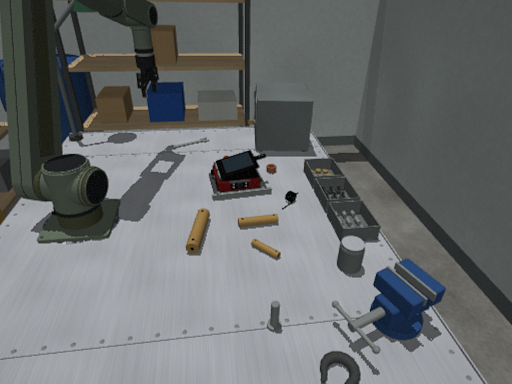

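The top view (800 px scale) shows three brass pins: large (430,430), middle (412,314), small (491,313). The magnifier is at (245,335), with the rail running (305,270)→(314,397). The side view suggests the display is already partly raised. Next I'll measure the pin and rail.

Run:
```python
from h import *
c=env.get_calibration('top'); im=cv2.imread('pics/top0.png'); hsv=cv2.cvtColor(im,cv2.COLOR_BGR2HSV)
m=((hsv[...,0]>8)&(hsv[...,0]<28)&(hsv[...,1]>90)).astype(np.uint8)
n,l,s,ce=cv2.connectedComponentsWithStats(m)
for i in range(1,n):
    if s[i,4]>80 and 150<ce[i][1]<320 and ce[i][0]>230:
        ys,xs=np.where(l==i); P=np.array([pix2z(c,(x,y),.018)[:2] for x,y in zip(xs,ys)])
        mu=P.mean(0); w,v=np.linalg.eigh(np.cov(P.T)); d=v[:,1]; t=(P-mu)@d; t2=(P-mu)@v[:,0]
        print(s[i].tolist(),mu,np.ptp(t),np.ptp(t2),np.degrees(np.arctan2(d[1],d[0])))
for p in [(308,270),(316,396),(300,271),(305,397)]: print(pix2z(c,np.array(p)*.64,.022))
for p in [(195,290),(285,286),(203,388),(292,384),(233,262)]: print(pix2z(c,np.array(p)*.64,.062))
x0,y0,x1,y1=110,150,290,250
cv2.imwrite('pics/crop.png',cv2.resize(im[y0:y1+20,x0:x1],None,fx=4.4,fy=4.4,interpolation=cv2.INTER_CUBIC))
```

```text
[257, 176, 13, 50, 487] [ 0.56398871 -0.08947525] 0.12977956115540878 0.0260319602667395 -175.99835917461564
[300, 187, 29, 28, 237] [ 0.56702688 -0.22296155] 0.09241542946080547 0.017487090124578067 133.47547826508003
[248, 267, 62, 23, 426] [ 0.36507623 -0.13765679] 0.15736988832352122 0.02374152044442185 75.5287169219548
[0.63469916 0.0840699  0.022     ]
[0.42529621 0.06398974 0.022     ]
[0.63274423 0.09739749 0.022     ]
[0.42338918 0.08181913 0.022     ]
[0.58984173 0.26084644 0.062     ]
[0.59899466 0.1163182  0.062     ]
[0.43307909 0.23891723 0.062     ]
[0.44165851 0.09913731 0.062     ]
[0.63713862 0.20211478 0.062     ]
```

View pics/crop.png

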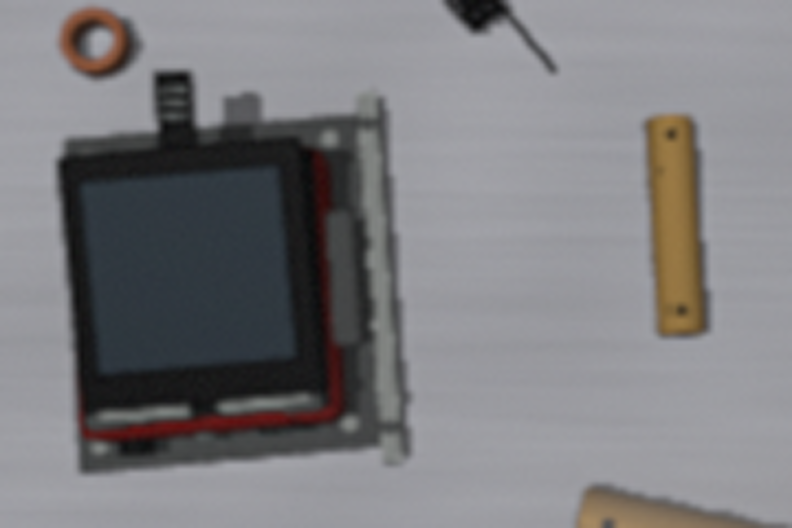

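Run:
```python
from h import *
c=env.get_calibration('top'); s=env.get_calibration('side')
f=lambda x,y:(x/4.4+110,y/4.4+150)
a=pix2z(c,f(382,97),.022)[:2];b=pix2z(c,f(404,461),.022)[:2]
u=(a-b)/np.linalg.norm(a-b); print('rail',a,b,np.linalg.norm(a-b),(a+b)/2,np.degrees(np.arctan2(u[1],u[0])))
v=np.array([-u[1],u[0]])
hc=pix2z(c,f(200,412),.062)[:2]; print('hinge',hc,'tabtip folded',pix2z(c,f(174,73),.064))
for t in (0,.1,.2,.3,.4,.5):
    P=lambda r,w:np.r_[hc+u*r*np.cos(t)+v*w,.062+r*np.sin(t)]
    print(t,[np.round(proj(k,P(*q))).tolist() for k in (s,c) for q in ((0,-.068),(.145,-.068),(.145,.068),(.189,0))])
im=cv2.imread('pics/side0.png');cv2.imwrite('pics/sc.png',cv2.resize(im[140:210,190:310],None,fx=6,fy=6,interpolation=cv2.INTER_CUBIC))
```

```text
rail [0.63670473 0.08492759] [0.42191509 0.0649537 ] 0.2157163597261132 [0.52930991 0.07494064] 5.312816858006989
hinge [0.44559787 0.17675291] tabtip folded [0.6395316  0.20078131 0.064     ]
0 [[219.0, 180.0], [258.0, 176.0], [250.0, 159.0], [265.0, 166.0], [183.0, 242.0], [180.0, 184.0], [126.0, 188.0], [152.0, 169.0]]
0.1 [[219.0, 180.0], [258.0, 172.0], [250.0, 156.0], [265.0, 162.0], [183.0, 242.0], [179.0, 183.0], [124.0, 187.0], [151.0, 168.0]]
0.2 [[219.0, 180.0], [258.0, 169.0], [250.0, 153.0], [265.0, 157.0], [183.0, 242.0], [178.0, 183.0], [123.0, 187.0], [149.0, 167.0]]
0.3 [[219.0, 180.0], [257.0, 165.0], [249.0, 149.0], [264.0, 153.0], [183.0, 242.0], [178.0, 183.0], [122.0, 187.0], [148.0, 167.0]]
0.4 [[219.0, 180.0], [256.0, 162.0], [248.0, 146.0], [262.0, 149.0], [183.0, 242.0], [177.0, 184.0], [120.0, 188.0], [147.0, 168.0]]
0.5 [[219.0, 180.0], [254.0, 159.0], [246.0, 143.0], [260.0, 145.0], [183.0, 242.0], [177.0, 186.0], [119.0, 190.0], [145.0, 170.0]]
```

View pics/sc.png

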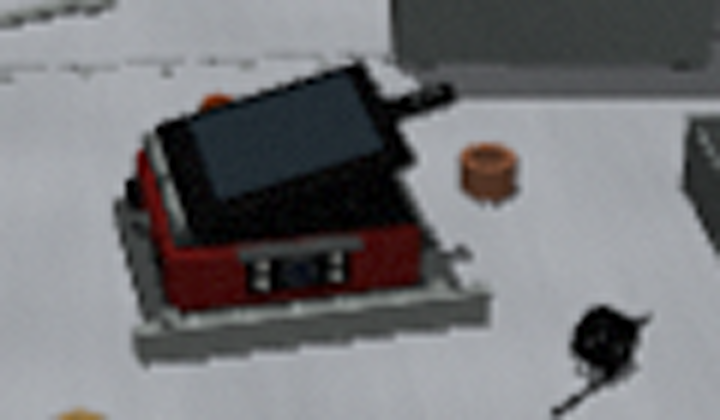

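The side crop shows the display already raised at the start: rear corner at side px (259,167), tab tip (266,155), which fits a tilt of about 0.25 rad. The pin is 18 mm off the rail's middle along the rail, so it can go straight in. I'll hover behind the pin and check with the wrist camera.

```bash
cat >> h.py <<'E'
ang=np.radians(5.31); u=np.array([np.cos(ang),np.sin(ang),0]); v=np.array([-u[1],u[0],0])  # magnifier x,y
rail=np.array([.5293,.0749,0]); hinge=np.r_[.4456,.1768,.062]
def quat(x,z):
    y=np.cross(z,x); return np.roll(Ro.from_matrix(np.c_[x,y,z]).as_quat(),1)
def best(p,x,z):
    q0=env.read_state()['joint_pos']; o=[]
    for s in (1,-1):
        j=env.ik(p,quat(s*x,z))
        if j is not None: o.append((np.abs(j-q0).max(),s))
    print('ik',o); return quat(min(o)[1]*x,z)
def st(m=''):
    s=env.read_state(); print(m,round(s['t'],2),np.round(s['ee_pos'],4),'F',np.round(s['ft_force'],1),'gap',round(s['finger_gap'],4)); return s
E
python3 - <<'E'
from h import *
pin=np.array([.564,-.0895,0]); p=pin-v*.07; p[2]=.16
q=best(p,u,np.array([0,0,-1.]))
env.command_gripper(.06)
env.move_pose(p,q); s=st('hover')
c=env.get_calibration('wrist'); im=snap('wrist','w1')
r=env.spot_in('hinge_pin','wrist'); print([(np.round(d['point']),round(d['score'],2),np.round(pix2z(c,d['point'],.015,True),3)) for d in r])
im=cv2.imread('pics/w1.png')
for P in [pin+u*.065+[0,0,.015],pin-u*.065+[0,0,.015],rail+u*.11+[0,0,.022],rail-u*.11+[0,0,.022],rail+[0,0,.022],hinge,hinge+.175*(np.cos(.25)*u+np.sin(.25)*np.array([0,0,1]))]:
    x=proj(c,P,True); print(np.round(x)); cv2.drawMarker(im,tuple(int(i) for i in np.round(x)),(0,255,0),cv2.MARKER_CROSS,6,1)
cv2.imwrite('pics/w1b.png',cv2.resize(im,(768,576),interpolation=cv2.INTER_CUBIC)); st()
E
```

```text
ik [(np.float64(1.5045822864176754), 1)]
hover 4.39 [ 0.5707 -0.1584  0.1601] F [-0.4  0.5  0.6] gap 0.0598
[(array([265., 105.]), 0.86, array([ 0.566, -0.088,  0.015])), (array([ 87., 120.]), 0.72, array([ 0.374, -0.111,  0.015])), (array([253., 230.]), 0.64, array([ 0.566, -0.22 ,  0.015]))]
[329. 108.]
[196. 108.]
[355. -49.]
[135. -43.]
[243. -56.]
[ 167. -145.]
[ 352. -174.]
 4.49 [ 0.5707 -0.1585  0.1601] F [-0.8 -0.7 -0.6] gap 0.06
```

View pics/w1b.png

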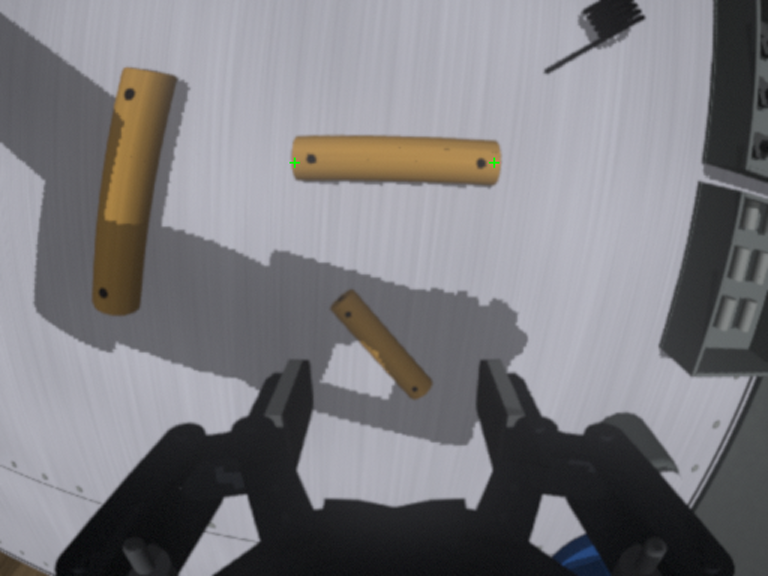

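Predicted marks fall on the middle pin's ends ((294,162) and (494,162) in the wrist view), so the estimate is good. Now I'll descend behind it and roll it to the rail.

Run:
```python
from h import *
pin=np.array([.565,-.0895,0]); d=(rail-pin)@v; print('dist axis-face',d)
z=np.array([0,0,.006])
env.move_l(pin-v*.048+z,speed=.2); st('down')
f0=env.read_state()['ft_force']
base=pin+v*d
env.move_l(base-v*.055+z,speed=.06); st('near')
off=.055
while off>.030:
    off-=.0025; env.move_l(base-v*off+z,speed=.03); s=env.read_state(); F=-(s['ft_force']-f0)@v; print(round(off,4),round(F,1),end='; ')
    if F>5: break
st('contact')
env.wait(.3)
env.move_l(base-v*(off+.004)+z,speed=.01); 
env.move_l(base-v*(off+.05)+z,speed=.08)
p=base-v*.10; p[2]=.2
env.move_l(p,speed=.2)
c=env.get_calibration('wrist'); snap('wrist','w2'); t=env.get_calibration('top'); snap('top','t2'); st()
for n,cc in(('wrist',c),('top',t)):
    print(n,[(np.round(e['point']),round(e['score'],2),np.round(pix2z(cc,e['point'],.015,n=='wrist'),3)) for e in env.spot_in('hinge_pin',n)])
im=cv2.imread('pics/w2.png')
T=lambda a:hinge+.175*(np.cos(a)*u+np.sin(a)*np.array([0,0,1]))
for P in [rail+u*.11+[0,0,.022],rail-u*.11+[0,0,.022],rail+[0,0,.022],hinge,T(.15),T(.25),T(.35)]:
    x=proj(c,P,True); cv2.drawMarker(im,tuple(int(i) for i in np.round(x)),(0,255,0),cv2.MARKER_CROSS,6,1)
cv2.imwrite('pics/w2b.png',cv2.resize(im,(768,576),interpolation=cv2.INTER_CUBIC))
```

```text
dist axis-face 0.16699832158773248
down 5.42 [ 0.5704 -0.1376  0.0069] F [ 0.7 -0.6  1.6] gap 0.0601
near 8.23 [0.5547 0.0219 0.006 ] F [-0.6 -0.1  0.2] gap 0.0599
0.0525 -1.1; 0.05 -0.9; 0.0475 -0.7; 0.045 -0.3; 0.0425 -1.5; 0.04 -1.3; 0.0375 0.4; 0.035 4.8; 0.0325 13.9; contact 10.48 [0.5535 0.0415 0.0062] F [  1.9 -14.5   0.3] gap 0.0604
 13.28 [ 0.558  -0.0226  0.1986] F [-0.1  0.  -0.5] gap 0.0601
wrist [(array([268.,  85.]), 0.85, array([0.554, 0.069, 0.015])), (array([256., 303.]), 0.83, array([ 0.565, -0.219,  0.015])), (array([117., 219.]), 0.6, array([ 0.372, -0.109,  0.015]))]
top [(array([281., 278.]), 0.95, array([ 0.366, -0.138,  0.015])), (array([312., 199.]), 0.73, array([ 0.572, -0.217,  0.015]))]
```

View pics/w2b.png

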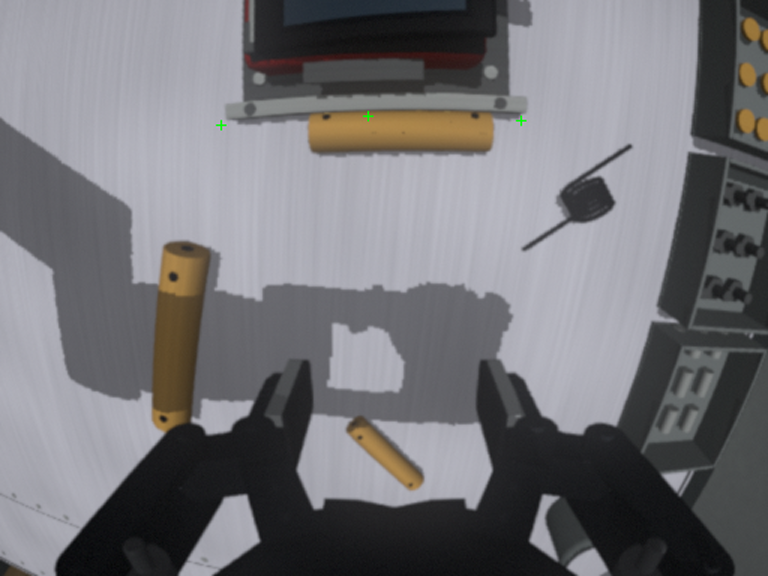

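The pin lies along the rail (wrist view: pin (310–493, 130), rail (227–525, 107)), well within the rail's length. The rail is a few mm further out than my marks. Next I'll go above the tab for a close look, opening the gripper a bit narrower.

```bash
cat >> h.py <<'E'
Z=np.array([0,0,1.])
def tabpt(a,H,r=.175): return H+r*(np.cos(a)*u+np.sin(a)*Z)
def tz(a): return np.sin(a)*u-np.cos(a)*Z
E
python3 - <<'E'
from h import *
H=hinge+.004*u+.004*v; a=.25
p=tabpt(a,H)-.10*tz(a)
for th in (.25,.5,.785):
    for s in (1,-1): j=env.ik(tabpt(th,H)+.019*tz(th),quat(s*v,tz(th))); print(th,s,None if j is None else np.round(j,2))
q=best(p,v,tz(a)); env.command_gripper(.045); env.move_pose(p,q); st()
c=env.get_calibration('wrist'); snap('wrist','w3'); print(c['xyz'])
for k in('display_tab','hinge_pin'): print(k,[(np.round(e['point']),round(e['score'],2)) for e in env.spot_in(k,'wrist')])
im=cv2.imread('pics/w3.png'); im=cv2.resize(im,(768,576),interpolation=cv2.INTER_CUBIC)
for aa,col in((.2,(0,255,0)),(.25,(0,0,255)),(.3,(255,0,0))):
    for P in [tabpt(aa,H,.189)+.011*v,tabpt(aa,H,.189)-.011*v,tabpt(aa,H,.147)]:
        x=proj(c,P,True)*1.5; cv2.drawMarker(im,tuple(int(i) for i in np.round(x)),col,cv2.MARKER_CROSS,8,1)
cv2.imwrite('pics/w3b.png',im); w=cv2.imread('pics/w2.png')[55:110,140:360]
S=cv2.imread('pics/w3b.png'); w=cv2.resize(w,None,fx=3.4,fy=3.4,interpolation=cv2.INTER_CUBIC)
cv2.imwrite('pics/w3c.png',np.vstack([np.pad(w,((0,0),(0,768-w.shape[1]),(0,0))),S[:400]]))
E
```

```text
0.25 1 [ 0.32  0.46  1.77 -0.09  0.67 -1.28]
0.25 -1 [ 0.32  0.46  1.77 -0.09  0.67  1.86]
0.5 1 [ 0.35  0.33  1.95 -0.33  0.39 -1.04]
0.5 -1 [ 0.35  0.33  1.95 -0.33  0.39  2.11]
0.785 1 None
0.785 -1 None
ik [(np.float64(1.1434681291449704), 1), (np.float64(1.998124524444823), -1)]
 14.74 [0.5934 0.1941 0.2022] F [ 0.3 -0.4  0.1] gap 0.0449
[0.47812845 0.18341865 0.32011467]
display_tab [(array([262.,  82.]), 0.86)]
hinge_pin [(array([150.,  83.]), 0.79)]
```

View pics/w3c.png

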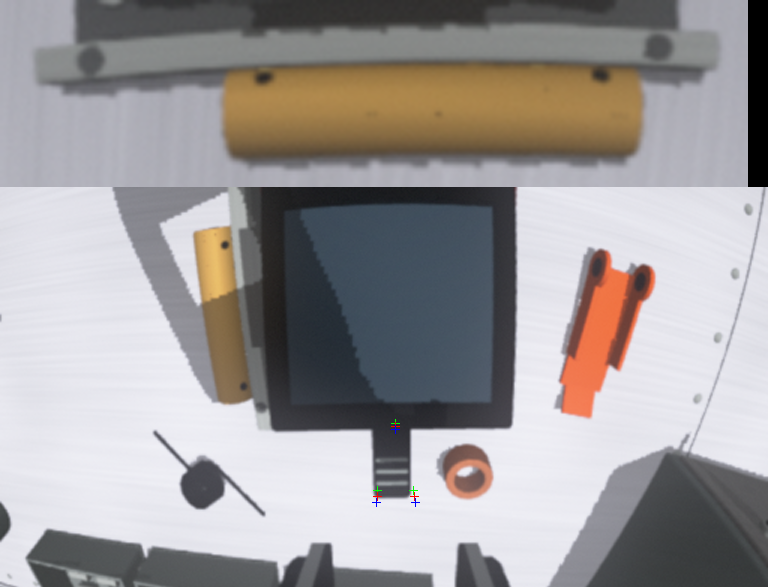

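The tab shows at (393,430–497), about 2 mm toward the rail from my marks and consistent with a tilt of 0.25. The pin crop shows it flush along the rail. A tool square to the display isn't reachable at 45°, so I'll grip with a 0.35 rad lag and check the whole arc first.

Run:
```python
from h import *
H=hinge+.004*u+.0022*v; D=.35
pose=lambda a,back=0:(tabpt(a,H)+(.019-back)*tz(a-D),quat(v,tz(a-D)))
A=list(np.linspace(.25,.785,7)); 
for a in A: j=env.ik(*pose(a)); print(None if j is None else np.round(j,2))
p,q=pose(.25,.07); j=env.ik(p,q)
env.move_pose(p,q); p,q=pose(.25); env.move_l(p,speed=.12); st('at tab')
env.command_gripper(.0,effort=50); s=st('gripped')
if not .017<s['finger_gap']<.028: raise SystemExit('bad grip')
for a in A[1:]:
    p,q=pose(a); env.move_l(p,speed=.06,rot=q); s=st('%.3f'%a)
    if np.linalg.norm(s['ft_force'])>50: print('stop'); break
d=s['ee_pos']-.019*rm(s['tool_rot'])[:,2]-H; print('angle',np.arctan2(d[2],d@u),'r',np.hypot(d[2],d@u))
snap('side','s4'); env.get_calibration('side')
```

```text
[ 0.28  0.59  1.5   0.02  1.15 -1.39]
[ 0.29  0.53  1.57  0.    1.05 -1.38]
[ 0.3   0.47  1.63 -0.02  0.96 -1.35]
[ 0.31  0.42  1.7  -0.05  0.86 -1.33]
[ 0.32  0.36  1.77 -0.08  0.76 -1.29]
[ 0.34  0.31  1.84 -0.14  0.66 -1.23]
[ 0.36  0.26  1.91 -0.21  0.56 -1.15]
at tab 16.08 [0.6167 0.1951 0.0877] F [ 0.8 -0.2  0.3] gap 0.0448
gripped 16.41 [0.6171 0.1947 0.0874] F [ 1.1 -0.9  3. ] gap 0.0211
0.339 16.81 [0.6142 0.1944 0.1022] F [ 2.6 -2.   3. ] gap 0.0209
0.428 17.21 [0.6102 0.194  0.1164] F [ 2.4 -3.6  4.9] gap 0.0211
0.518 17.61 [0.6047 0.1934 0.1304] F [ 3.1 -3.9  4.8] gap 0.0206
0.607 18.01 [0.598  0.1927 0.144 ] F [ 2.  -4.   4.4] gap 0.0209
0.696 18.41 [0.59   0.1919 0.1569] F [ 1.8 -4.8  4.8] gap 0.0209
0.785 18.81 [0.5811 0.1909 0.1691] F [ 1.9 -6.4  5.4] gap 0.0207
angle 0.7861029067970823 r 0.17572282772960723
```

Run:
```python
from h import *
H=hinge+.004*u+.0022*v; D=.35; a=.785
env.command_gripper(.045); 
p=tabpt(a,H)+(.019-.10)*tz(a-D); env.move_l(p,speed=.12); st()
c=env.get_calibration('wrist'); snap('wrist','w5'); snap('side','s5'); snap('top','t5'); s=env.get_calibration('side')
im=cv2.resize(cv2.imread('pics/w5.png'),(600,450),interpolation=cv2.INTER_CUBIC)
sd=cv2.imread('pics/s5.png')[120:210,190:310]; sd=cv2.resize(sd,None,fx=6,fy=6,interpolation=cv2.INTER_CUBIC)
sd2=sd
for aa,col in((.7,(0,255,0)),(.785,(0,0,255)),(.87,(255,0,0))):
    for r,w in ((.189,.0),(.145,-.068),(.145,.068)):
        P=tabpt(aa,H,r)+w*v
        x=proj(c,P,True)*(600/512); cv2.drawMarker(im,tuple(int(i) for i in np.round(x)),col,cv2.MARKER_CROSS,8,1)
        x=(proj(s,P)-[190,120])*6; cv2.drawMarker(sd,tuple(int(i) for i in np.round(x)),col,cv2.MARKER_CROSS,8,1)
cv2.imwrite('pics/w5b.png',im); cv2.imwrite('pics/s5b.png',sd)
```

```text
20.2 [0.5383 0.1875 0.2583] F [ 0.4 -0.7  0.2] gap 0.0449
```

View pics/w5b.png

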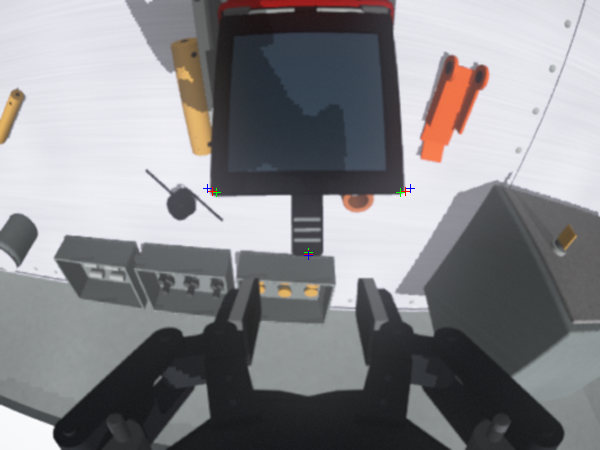

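View pics/s5b.png

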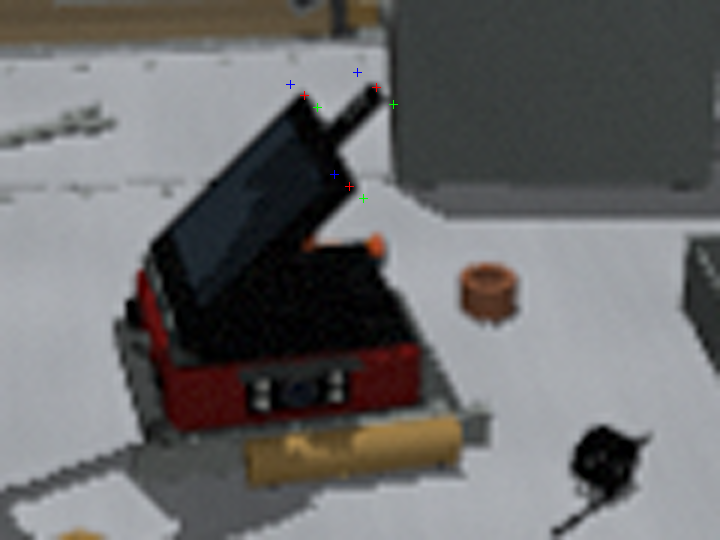

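The side view shows the rear corner (350,187) and tab tip (375,88) on the 0.785 marks. The pin lies along the rail, and the spring, bush and latch look undisturbed. Handing in.

```bash
python3 -c "
from h import *
st(); print(env.finish_job())"
```

```text
20.35 [0.5385 0.1875 0.2581] F [-0.2 -0.4  0.1] gap 0.0447
the job is handed in; nothing more can be done
None
```

I rolled the middle-sized brass pin up to the stop rail and tilted the display to 45°. The job was handed in at 20.4 s of the 51 s, with the gripper clear of everything.

- **Pin:** I pushed it along the bench with both fingertips at about axis height. At the rail it pressed with about 14 N. Wrist and side pictures show its whole length along the rail with no visible gap; I didn't measure the gap in mm.
- **Display:** It was already up at about 0.25 rad when I started. I gripped the tab, raised it along the hinge arc and let go. The arm's position gave 0.786 rad, and the side picture after release fits the 0.785 marks. I'd allow about 1° of error, since the hinge position comes from the cameras.
- **Bystanders:** The latch, spring and bush look unmoved in the pictures. I kept away from the standing steel pin, but did not look at it again at the end.
- **Disagreements:**
  - My first rail estimate from the top camera was about 5 mm off. Contact force and the wrist view corrected it.
  - The wrist force while lifting was about 5 N upward, where I expected the tab to pull down. I did not explain it, but the pictures confirm the lift.

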